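# Seat a filter cartridge on the extraction port and hold it home

### The job

Slide the filter cartridge out of the dock from under its two lips, set it on the post of the extraction port and turn its knurled collar until a hidden keyway drops over the pin. Then push it fully home against the spring, flat on the seat, and finish while still holding it pushed down: do not let go. Leave the other things on the bench where they are.

Things in the scene. Friction and masses are not known exactly. Their poses are not given: they have to be found in the camera images.
- cartridge: the loose round filter cartridge, 62 mm tall, 0.13 to 0.21 kg; origin: centre of its underside, z up its axis. From below: a grey flange 64 mm across, 12 mm thick, then a neck and knurled aluminium collar, 46 mm across up to the top. Grip it between 30 and 62 mm above the underside
- cartridge_bore (a point): centre of the cartridge's underside (same as its origin). A blind bore, 31 mm across and 31 mm deep, opens here; in its lowest 17 mm the wall is cut by four equal keyways 90 degrees apart, 10 mm wide, hidden while it stands. A keyway goes over the pin with about 0.1 rad to spare either way; nearer its edge it can bind half-way: ease up, twist a little, push again
- dock: the fixed grey parking dock; origin: centre of its bay, at bench height. The bay opens along the dock's own -x (roughly towards the robot) and is stopped at +x. Floor plate: x -100 to +50, y -42 to +42, 6 mm thick. The cartridge stands on it (underside at z = 6 mm) within 15 mm of the origin, flange between side walls 68 mm apart that run along x
- dock_lips (a point): middle of the open end of the dock's lips (dock x = -30, z = 25 mm). Two steel lips, from here to x = +45 mm, overhang the flange from both sides (undersides at z = 21, tops at 25 mm), with a 52 mm slot between them for the collar: no lifting there. With the cartridge's centre past dock x = -62 mm it is clear and can be lifted
- spigot: the fixed extraction port: a 94 mm square grey base with a round aluminium seat, 70 mm across, its flat top at z = 20 mm; origin: centre of the base at bench height, z up. A steel post, 28 mm across and 30 mm high with a tapered top, rises from the seat's centre. Home: cartridge upright, centred, its underside on the seat
- spigot_seat (a point): centre of the seat's top, on the post's axis. One round 6 mm pin sticks out sideways from the post to 20.5 mm from the axis, its top 14 mm above the seat. Its direction differs each time, whatever the port's yaw. A cartridge set on the post stops on the pin, underside 14 mm above the seat, until a keyway is over the pin; 90 degrees of turn either way always meets one
- plunger (a joint): the brass spring plunger, 18 mm across, in the post's top: 0 = up (top 38 mm above the seat), grows as pressed down, about 0.007 m with the cartridge home, limit 0.008. It touches the cartridge only in the last 7 mm before home, pushes back with 4.5 N at 0 and 8 N at 0.007 m, and lifts a cartridge that is not held down
- grinder: a cordless hand grinder, 180 mm long, lying on its flat rubber foot, grey; bystander, leave it where it is. Origin: about the middle of it, at the bench surface
- shell: a white plaster half shell standing like a bowl, 136 mm across the rim, 60 mm high; bystander, leave it where it is. Origin: centre of its underside
- jar: a small closed jar, 52 mm across, 70 mm high, between the dock and the port; bystander, leave it where it is. Origin: centre of its underside
- sanding_block: a cork sanding block 90 x 50 x 32 mm; bystander, leave it where it is. Origin: centre of its underside
- brush: a bench brush lying flat; bystander, leave it where it is. Origin: about the middle of it, at the bench surface
- burr_cup: an open steel cup, 64 mm across, 75 mm high; bystander, leave it where it is. Origin: centre of its underside
- case: a black plastic case 130 x 70 x 40 mm; bystander, leave it where it is. Origin: centre of its underside
Mind the look-alikes: they are no part of the job. Leave any orange or purple look-alike of the spigot alone.

How it is judged:
On the way, in this order (a step that is already met when the one before it is completed fails the run):
1. the cartridge is out from under the dock's lips (horizontal distance between cartridge and dock above 0.058 m), for 0.05 s.
2. the cartridge is home on the seat, keyway over the pin, spring pressed (horizontal distance between cartridge and spigot below 0.004 m and z of cartridge in the frame of spigot below 0.022 m and angle between cartridge's own z axis and vertical below 0.06 rad and value of joint plunger above 0.005 m), for 0.2 s.
At the end, for the whole second after the job is handed in: The cartridge is home on the port (centred within 4 mm, underside within 2 mm of the seat, upright within 0.06 rad), the plunger is pressed more than 5 mm, the cartridge is at rest and the fingers are still on it (over 2 N) holding it down through the last second. No bystander moved more than 30 mm (all of step 2 and contact force between the fingers and cartridge above 2 N and linear speed of cartridge below 0.02 m/s); the arm keeps its last pose, push and grip.
It fails at once if a bystander is disturbed (moved over 30 mm) (distance of any of grinder, shell, jar, sanding_block, brush, burr_cup, case from where it was at the start of the episode above 0.03 m).
It also fails if it takes over 54 s, if anything falls off the work surface, if the arm or the gripper's body presses on something with over 40 N, if the wrist force passes 120 N, or if a joint passes its speed limit or range.

### The arm

A 6-joint arm with a two-finger parallel gripper is mounted at the origin on the work surface. World frame = base frame: x ahead of the robot, y to its left, z up, the work surface at z = 0. Lengths are in m, angles in rad, forces in N, time in s.
With the tool pointing down it reaches from about 0.2 to 0.875 m from the base axis. Payload 3.4 kg.
Tool frame: the origin (TCP) lies midway between the tips of the shut fingers; the grasp point (between the pads) lies arm.grasp_offset behind it (arm.grasp_offset is the distance from the TCP to the grasp point, in m); z points along the fingers, y is the line along which they close (so a half turn about z gives the same grasp; the last joint's range is limited). The gripper opens to 94 mm and grips with 3 to 60 N. Pads are 16 mm wide; open, the fingers measure 119 mm over their backs; the gripper's body (75 mm by 177 mm) begins 78 mm behind the grasp point.
Start: joints at [-0.121, 0.276, 1.505, -0, 1.361, -0.121], TCP at [0.575, -0, 0.205] pointing down, gripper open.
Joint ranges: [-2.89, 2.89], [-0.75, 2.08], [0.22, 2.7], [-1.18, 4.32], [0.11, 2.71], [-2.7, 2.7]. Speed limits (rad/s): [2.57, 2.57, 3.14, 3.14, 3.14, 3.14].

### API

Orientations are given as a unit quaternion [x, y, z, w].
In Python, from rig import arm gives the robot as it stands. Calls block until the motion is done:
- arm.movep(position, orientation): joint-space move of the TCP to a pose.
- arm.move_straight(position, rot=None, vel=0.15): straight line of the TCP; rot=None keeps the orientation; vel is the mean speed in m/s.
- arm.movej(angles): joint-space move.
- arm.set_gripper(opening, grip_force=None): opening from 0.0 (shut) to 1.0 (fully open); grip_force is the grip in N (None keeps the last); returns when the fingers have stopped.
- arm.sleep(seconds).
- arm.inverse_kinematics(position, orientation): joint angles nearest the present ones, or None.
- arm.sense(): the state.
- arm.camera(name): name is "scene" or "side" or "wrist"; returns (picture, depth): 480x640x3 uint8, red, green, blue; 480x640 float32, m along the optical axis (not along the pixel's ray), 0 where there is no reading.
- arm.calibration(name): a dict with "fovy" (degrees; the focal length in pixels is half the picture's height over the tangent of half this angle, whatever the lens; pixels are square), "cx", "cy" (the principal point, pixels), "k1" (the pictures are not rectified: a ray, as slopes to the right and down, at radius r is drawn at 1 + k1 r^2 times it, then the intrinsics apply), "origin" and "attitude" of the camera in the world; the wrist camera has in their place "hand_eye" (4x4, takes a point from camera to tool coordinates, whose origin is the TCP and whose axes are the flange's). Camera axes: x right, y down, z forward; pixel columns grow to the right and rows downward; lengths in m; the calibration is good to about 2 mm. A picture is of the moment at which its call begins: read the wrist's pose just before it. calibration takes no time and is no camera call.
A pose or a line that the arm cannot do raises arm.PlanningError and nothing moves.
- arm.close_job(): hands the job in; it is judged then, once.
The state is a dict: "clock": time; "q": joint angles; "qvel": joint speeds; "joint_torque": joint torques, N m; "ee_pos": TCP position; "tool_rot": TCP orientation; "wrist_force": force on the tool from outside, world axes, zero at the start; "moment": the same for the moment, N m; "finger_gap": opening from 0.0 (shut) to 1.0 (fully open); "finger_force": force on a finger pad.
Only numpy, scipy, OpenCV 4.12 (cv2) and the standard library are available. Lean on these libraries where they do the work, as an engineer would, in place of code of your own. Each camera call takes 0.05 s, during which the arm holds its last target. There are 200 camera calls.

## Working session

There is one attempt and no reset: what is moved stays moved. The work goes in short steps, each a Python script; the robot and the scene stay as the last script left them, time stands still between calls to the robot, and variables do not carry over. Pictures are saved under pics/ and viewed, at most 10 in all, crops included, and the job is handed in when it is done.

```bash
mkdir -p pics; ls
cat > h.py <<'E'
import numpy as np, cv2
from rig import arm
from scipy.spatial.transform import Rotation as R
def cam(name):
    s=arm.sense(); im,d=arm.camera(name); c=arm.calibration(name)
    if 'hand_eye' in c:
        T=np.eye(4); T[:3,:3]=R.from_quat(s['tool_rot']).as_matrix(); T[:3,3]=s['ee_pos']; T=T@np.array(c['hand_eye'])
    else:
        T=np.eye(4); a=np.array(c['attitude']); T[:3,:3]=R.from_quat(a).as_matrix() if a.size==4 else a; T[:3,3]=c['origin']
    return im,d,c,T
def rays(c,T,uv):
    f=240/np.tan(np.radians(c['fovy'])/2)
    K=np.array([[f,0,c['cx']],[0,f,c['cy']],[0,0,1.]])
    p=cv2.undistortPoints(np.float64(uv).reshape(-1,1,2),K,np.array([c['k1'],0,0,0.])).reshape(-1,2)
    return np.c_[p,np.ones(len(p))]
def onplane(c,T,uv,z):
    r=rays(c,T,uv)@T[:3,:3].T; o=T[:3,3]
    return o+r*((z-o[2])/r[:,2])[:,None]
def cloud(d,c,T):
    v,u=np.mgrid[:480,:640]; r=rays(c,T,np.c_[u.ravel(),v.ravel()])
    p=(r*d.reshape(-1,1))@T[:3,:3].T+T[:3,3]; p[d.ravel()<=0]=np.nan
    return p.reshape(480,640,3)
def save(im,n): cv2.imwrite('pics/'+n,im[...,::-1])
E
python3 - <<'E'
from h import *
for n in('scene','side'):
    im,d,c,T=cam(n); save(im,n+'.png'); np.savez(n+'.npz',im=im,d=d,T=T); print(c,(d>0).mean())
print(arm.calibration('wrist'),arm.grasp_offset,arm.sense())
E
```

```text
pics
{'fovy': 52.41002189647707, 'cx': 317.4602820433454, 'cy': 230.33031209682193, 'k1': -0.029606614426935622, 'origin': array([1.4455226 , 0.4048953 , 0.79851744]), 'attitude': array([ 0.49788716,  0.7466683 , -0.36475169, -0.24809478])} 0.995791015625
{'fovy': 55.689775221860494, 'cx': 323.733297069876, 'cy': 243.02049786343898, 'k1': 0.023147849796461017, 'origin': array([-0.1288312 , -0.58984596,  1.09381345]), 'attitude': array([ 0.85534678, -0.37916528,  0.13767566, -0.32505537])} 0.9961002604166667
{'fovy': 65.98171716882119, 'cx': 318.7605140335146, 'cy': 241.4300257348765, 'k1': -0.018581477664019352, 'hand_eye': array([[-6.32482355e-04, -9.61488611e-01, -2.74844048e-01,
         8.05005221e-02],
       [ 9.99999785e-01, -6.55636190e-04, -7.62428395e-06,
         6.31356476e-05],
       [-1.72867043e-04, -2.74843994e-01,  9.61488819e-01,
        -1.78876608e-01],
       [ 0.00000000e+00,  0.00000000e+00,  0.00000000e+00,
         1.00000000e+00]])} 0.0188 {'clock': 0.1, 'q': array([-1.21005143e-01,  2.76520650e-01,  1.50595201e+00, -2.21723302e-06,
        1.36069276e+00, -1.21022701e-01]), 'qvel': array([-0.00092342, -0.00046491, -0.00274558,  0.00070181, -0.00034851,
       -0.00151308]), 'joint_torque': array([ 2.09665013e-03, -4.05456018e+01, -2.37780511e+01,  7.03444169e-02,
        2.99401337e-02, -2.48708608e-05]), 'ee_pos': array([5.74518625e-01, 4.93361214e-05, 2.04719295e-01]), 'tool_rot': array([ 7.07100191e-01,  7.07112934e-01, -4.85716195e-04, -6.18447037e-04]), 'wrist_force': array([ 0.14911248, -0.1878341 , -0.25569555]), 'moment': array([ 0.04593107, -0.02239695, -0.00719636]), 'finger_force': 0.0, 'finger_gap': 0.9998781180689545}
```

View pics/scene.png

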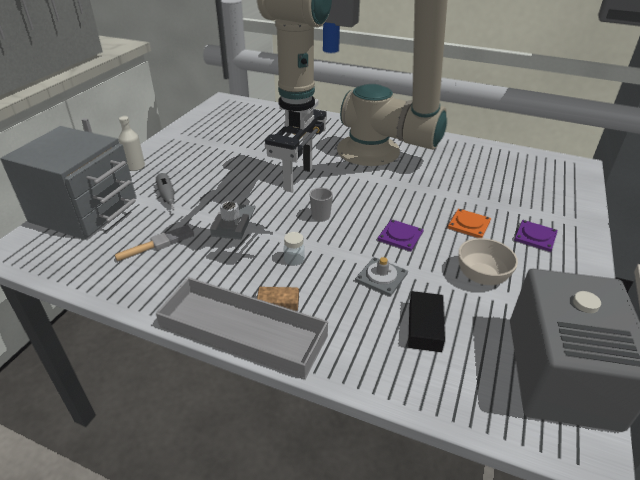

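View pics/side.png

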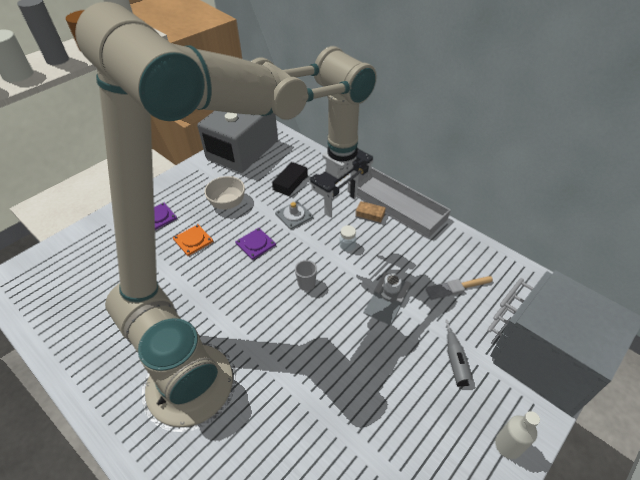

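The dock with the cartridge is at about scene (232,215) / side (392,285). The port is at scene (383,272) / side (294,212), and the jar, at side (347,237), stands between them.

Run:
```python
from h import *
P={}
for n in('scene','side'):
    z=np.load(n+'.npz'); c=arm.calibration(n); P[n]=cloud(z['d'],c,z['T'])
pts={'side':dict(cart=(394,280),spig=(293,205),jar=(348,231),cup=(306,266),purple=(255,243),block=(370,211),shell=(225,190),brush=(455,286),case=(291,175)),
'scene':dict(cart=(232,206),spig=(383,262),jar=(293,239),cup=(321,193),purple=(402,234))}
for n in pts:
    for k,(u,v) in pts[n].items(): print(n,k,P[n][v,u].round(3))
# top views of points by height in regions
p=np.concatenate([P['scene'].reshape(-1,3),P['side'].reshape(-1,3)])
p=p[np.isfinite(p).all(1)]
for nm,u,v in(('cart',394,280),('spig',293,205)):
    c0=P['side'][v,u]; q=p[np.hypot(*(p[:,:2]-c0[:2]).T)<.13]
    for a,b in((.003,.01),(.01,.018),(.018,.03),(.03,.05),(.05,.064),(.064,.08)):
        s=q[(q[:,2]>a)&(q[:,2]<b)]
        if len(s)>3: print(nm,a,b,len(s),s[:,:2].min(0).round(3),s[:,:2].max(0).round(3),np.median(s[:,:2],0).round(3))
```

```text
side cart [ 0.56  -0.212  0.067]
side spig [0.591 0.22  0.058]
side jar [0.613 0.002 0.073]
side cup [0.439 0.015 0.053]
side purple [0.414 0.214 0.025]
side block [0.758 0.029 0.034]
side shell [0.517 0.49  0.013]
side brush [ 0.692 -0.338  0.02 ]
side case [0.706 0.346 0.043]
scene cart [ 0.558 -0.198  0.067]
scene spig [0.603 0.227 0.054]
scene jar [0.625 0.009 0.07 ]
scene cup [ 0.39  -0.014  0.054]
scene purple [0.435 0.233 0.017]
cart 0.003 0.01 1619 [ 0.43 -0.34] [ 0.689 -0.083] [ 0.514 -0.217]
cart 0.01 0.018 472 [ 0.456 -0.32 ] [ 0.666 -0.156] [ 0.598 -0.231]
cart 0.018 0.03 759 [ 0.519 -0.321] [ 0.655 -0.155] [ 0.573 -0.217]
cart 0.03 0.05 172 [ 0.53  -0.239] [ 0.592 -0.183] [ 0.566 -0.203]
cart 0.05 0.064 142 [ 0.53  -0.233] [ 0.584 -0.182] [ 0.564 -0.203]
cart 0.064 0.08 331 [ 0.53  -0.232] [ 0.583 -0.182] [ 0.556 -0.209]
spig 0.003 0.01 1080 [0.462 0.093] [0.721 0.35 ] [0.591 0.23 ]
spig 0.01 0.018 925 [0.463 0.169] [0.684 0.338] [0.601 0.226]
spig 0.018 0.03 472 [0.463 0.175] [0.681 0.338] [0.604 0.227]
spig 0.03 0.05 286 [0.576 0.207] [0.682 0.339] [0.612 0.243]
spig 0.05 0.064 79 [0.581 0.211] [0.607 0.235] [0.596 0.224]
```

Run:
```python
from h import *
q=[.70710678,.70710678,0,0]
arm.movep([0.594,0.222,0.24],q); im,d,c,T=cam('wrist'); save(im,'w_sp.png'); np.savez('w_sp.npz',im=im,d=d,T=T)
arm.movep([0.545,-0.207,0.24],q); im2,d,c,T=cam('wrist'); np.savez('w_ca.npz',im=im2,d=d,T=T)
save(np.hstack([im,im2])[::1],'x.png')
s=arm.sense(); print(s['clock'],s['q'])
cv2.imwrite('pics/both.png',cv2.resize(np.vstack([im,im2]),(450,600)*1 if False else (400,600))[...,::-1]); save(im2,'w_ca.png')
```

```text
2.6917 [-4.80758297e-01  2.71261371e-01  1.42616946e+00  4.91865088e-04
  1.44412041e+00 -4.82131005e-01]
```

View pics/w_sp.png

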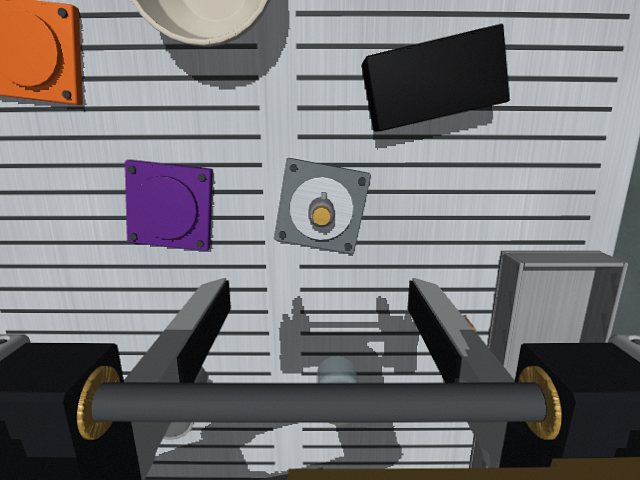

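View pics/w_ca.png

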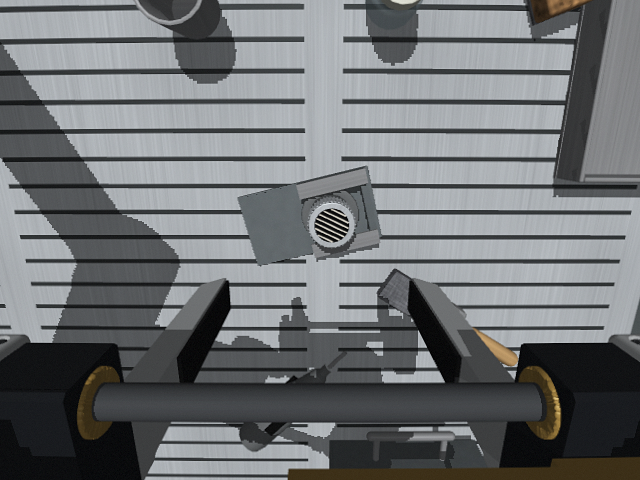

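The wrist view shows the port at (322,207) with its pin pointing up the image (+y), at (324,195). The dock spans (238,197) to (380,240) and its open end faces left. The cartridge top is at (332,224).

Run:
```python
from h import *
c=arm.calibration('wrist')
z=np.load('w_ca.npz'); im,d,T=z['im'],z['d'],z['T']; P=cloud(d,c,T)
print('d',np.isfinite(P[...,2]).mean(), P[230,270],P[224,318],P[450,50])
box=np.zeros((480,640),bool); box[150:290,220:400]=1
m=(box&(P[...,2]>.058)&(P[...,2]<.08)).astype(np.uint8)
cs,_=cv2.findContours(m,cv2.RETR_EXTERNAL,cv2.CHAIN_APPROX_NONE); k=max(cs,key=cv2.contourArea)
e=onplane(c,T,k.reshape(-1,2),.068); print('top z',np.median(P[m>0][:,2])); 
cc,r=cv2.minEnclosingCircle(e[:,:2].astype(np.float32)*1000); print('cart',cc,r,e[:,:2].min(0),e[:,:2].max(0))
# dock floor+lips footprint
C=onplane(c,T,[(238,197),(260,265)],.006); L=onplane(c,T,[(366,167),(296,186)],.025); print('open end',C,np.linalg.norm(C[0]-C[1]),'lip edge',L,np.linalg.norm(L[0]-L[1]))
w=C[0]-C[1]; yaw=np.arctan2(-w[0],w[1]); yl=np.arctan2(*(L[0]-L[1])[[1,0]]); u=np.array([np.cos(yaw),np.sin(yaw)]); print('yaw',yaw,yl,'origin',C[:,:2].mean(0)+.1*u)
z=np.load('w_sp.npz'); im,d,T=z['im'],z['d'],z['T']; P=cloud(d,c,T)
box[:]=0; box[170:245,283:362]=1
g=cv2.cvtColor(im,cv2.COLOR_RGB2HSV)
m=(box&(g[...,2]>165)&(g[...,1]<40)).astype(np.uint8)
cs,_=cv2.findContours(m,cv2.RETR_EXTERNAL,cv2.CHAIN_APPROX_NONE); k=max(cs,key=cv2.contourArea)
e=onplane(c,T,k.reshape(-1,2),.020)[:,:2]
print('seat',cv2.fitEllipse((e*1000).astype(np.float32)),e.min(0),e.max(0))
m=(box&(g[...,1]>120)&(g[...,2]>120)); v,u=np.nonzero(m); print('brass',len(u),u.mean(),v.mean(),onplane(c,T,[(u.mean(),v.mean())],.058), np.nanmedian(P[m],0))
q=onplane(c,T,[(287,158),(371,173),(354,254),(275,240)],.012); print('base',q,q.mean(0),np.linalg.norm(q-np.roll(q,1,0),axis=1))
print('pin tip',onplane(c,T,[(324,193)],.032))
save(cv2.resize(im[165:255,275:370],None,fx=6,fy=6,interpolation=2),'crop.png')
```

```text
d 0.9961002604166667 [ 0.48935775 -0.22985425  0.00612326] [ 0.54472345 -0.20822133  0.06802422] [ 0.49324738 -0.18393947  0.36229915]
top z 0.06777068645752721
cart (557.5626831054688, -208.0747528076172) 24.097578048706055 [ 0.53397349 -0.23162692] [ 0.5807764  -0.18465599]
open end [[ 0.45469814 -0.19163454  0.006     ]
 [ 0.4759575  -0.27258963  0.006     ]] 0.08369998663216713 lip edge [[ 0.59503609 -0.15694515  0.025     ]
 [ 0.52128121 -0.17686829  0.025     ]] 0.07639838696966952
yaw 0.25680831278346133 0.26382961981901765 origin [ 0.56204838 -0.2067126 ]
seat ((596.0718383789062, 224.4971466064453), (67.67613983154297, 67.86397552490234), 149.35589599609375) [0.56219973 0.18999061] [0.6301651  0.25876984]
brass 242 321.08264462809916 215.81404958677686 [[0.5960861  0.22458942 0.058     ]] [0.59600842 0.2244244  0.05753832]
base [[0.55965521 0.27821126 0.012     ]
 [0.65055753 0.26220136 0.012     ]
 [0.6344083  0.16972659 0.012     ]
 [0.54371584 0.18659846 0.012     ]] [0.59708422 0.22418442 0.012     ] [0.09298908 0.0923014  0.09387429 0.09224848]
pin tip [[0.59927148 0.2434262  0.032     ]]
```

View pics/crop.png

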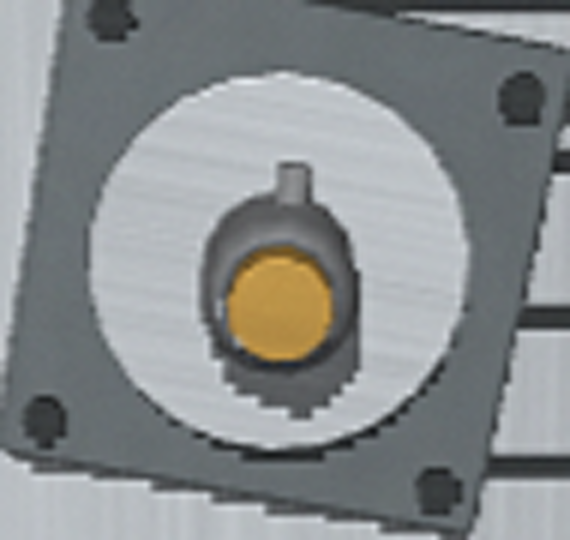

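```bash
cat >> h.py <<'E'
def down(a): # tool pointing down, finger line at world angle a (a=0 along x)
    return (R.from_euler('z',a)*R.from_quat([.70710678,.70710678,0,0])).as_quat()
def st(t=''):
    s=arm.sense(); print(t,round(s['clock'],2),s['ee_pos'].round(4),'F',s['wrist_force'].round(1),'M',s['moment'].round(2),'gap',round(s['finger_gap'],3),'ff',round(s['finger_force'],1),'j6',round(s['q'][5],2),flush=True); return s
E
python3 - <<'E'
from h import *
y=.26; q=down(y); u=np.array([np.cos(y),np.sin(y),0])
arm.movep([.5575,-.2081,.12],q)
arm.move_straight([.5575,-.2081,.038],vel=.12); st('down')
arm.set_gripper(0,grip_force=40); st('grip')
p=np.array([.5575,-.2081,.038])
arm.move_straight(p-.04*u,vel=.06); st('mid')
arm.move_straight(p-.078*u,vel=.08); st('out')
im,d,c,T=cam('side'); save(cv2.resize(im[220:340,320:480],None,fx=4,fy=4),'out.png')
E
```

```text
down 4.08 [ 0.5584 -0.2086  0.0391] F [ 0.3 -0.4 -0.1] M [-0.01 -0.01  0.01] gap 0.998 ff 0.0 j6 -0.73
grip 4.88 [ 0.5574 -0.2081  0.038 ] F [-0.3  0.3  0.5] M [-0.02 -0.01  0.03] gap 0.484 ff 40.0 j6 -0.73
mid 5.7 [ 0.5184 -0.2184  0.038 ] F [-0.5 -0.   0.3] M [0.01 0.19 0.01] gap 0.483 ff 40.0 j6 -0.78
out 6.33 [ 0.4815 -0.2282  0.038 ] F [-0.4 -0.1  0.4] M [-0.01  0.07  0.05] gap 0.479 ff 40.0 j6 -0.83
```

View pics/out.png

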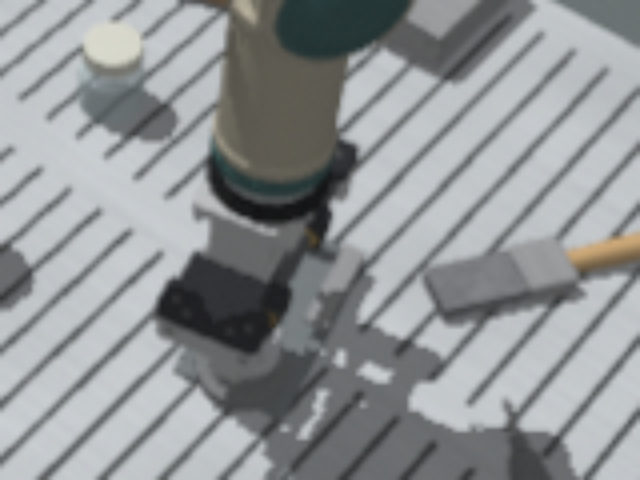

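The cartridge is gripped (gap 45 mm) and out of the dock, with negligible force. Next I lift it, carry it over and lower it onto the post.

Run:
```python
from h import *
q=down(.26); p=arm.sense()['ee_pos']
arm.move_straight([p[0],p[1],.19],vel=.2)
arm.movep([.5961,.2245,.15],q); arm.sleep(.2); s=st('over')
im,d,c,T=cam('wrist'); save(im,'hold.png')
for z in (.11,.09,.08,.074,.070,.067,.066,.0655):
    arm.move_straight([.5961,.2245,z],vel=.06); s=st(z)
    if s['wrist_force'][2]>12 or np.hypot(*s['wrist_force'][:2])>8: break
```

```text
over 9.19 [0.5964 0.2234 0.1502] F [ 0.1 -0.1 -0.7] M [ 0.01 -0.1   0.  ] gap 0.483 ff 40.0 j6 -0.01
0.11 10.06 [0.5964 0.2246 0.1102] F [ 0.6  0.4 -0.8] M [-0.    0.07 -0.02] gap 0.48 ff 40.0 j6 -0.01
0.09 10.54 [0.5958 0.2244 0.0894] F [ 0.1 -0.5 -0.9] M [ 0.02 -0.04  0.02] gap 0.483 ff 40.0 j6 -0.01
0.08 10.86 [0.5957 0.2244 0.0794] F [ 0.5 -0.2 -1.1] M [-0.01  0.02 -0.01] gap 0.486 ff 40.0 j6 -0.01
0.074 11.11 [0.5957 0.2244 0.0735] F [ 0.   0.6 -1.5] M [-0.06 -0.02 -0.02] gap 0.485 ff 40.0 j6 -0.01
0.07 11.36 [0.5959 0.2244 0.0697] F [-0.2 -0.5 -1.2] M [-0.03 -0.02 -0.04] gap 0.481 ff 40.0 j6 -0.01
0.067 11.61 [0.5959 0.2245 0.0668] F [-0.1  1.1 -1.5] M [ 0.07  0.03 -0.05] gap 0.48 ff 40.0 j6 -0.01
0.066 11.86 [0.5962 0.2245 0.066 ] F [-0.6  0.4 -1.4] M [-0.   -0.03  0.01] gap 0.482 ff 40.0 j6 -0.01
0.0655 12.11 [0.5962 0.2245 0.0658] F [0.1 0.2 0.9] M [0.02 0.   0.01] gap 0.483 ff 40.0 j6 -0.01
```

View pics/hold.png

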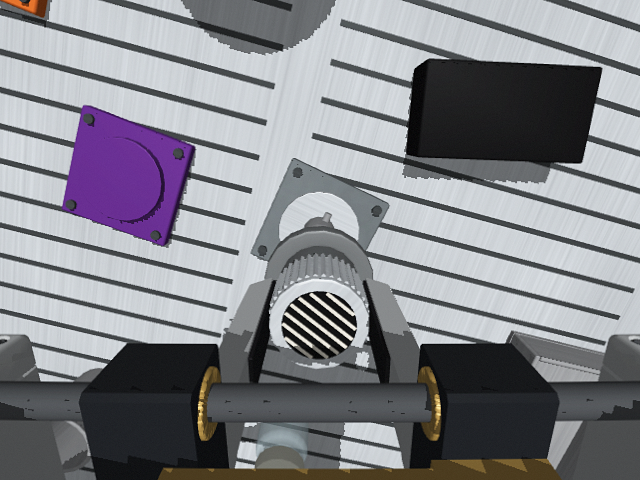

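The cartridge hangs centred in the fingers at (320,325), and it touched the pin at TCP z = 0.0658 as expected. Next I press lightly and turn.

Run:
```python
from h import *
a=.26; z=.0645
X=[.5961,.2245]
arm.move_straight([*X,z],vel=.03); st('press')
for i in range(28):
    a+=.06; arm.movep([*X,z],down(a)); s=st('%.2f'%a)
    if np.linalg.norm(s['wrist_force'])>35: break
    if s['wrist_force'][2]<1.5 and s['ee_pos'][2]<z+.0004:
        arm.move_straight([*X,z-.002],vel=.03); s=st('test')
        if s['wrist_force'][2]<3: break
        arm.move_straight([*X,z],vel=.03)
print('a',a)
```

```text
press 12.36 [0.5963 0.2245 0.0655] F [-1.6 -0.7  5.2] M [-0.06  0.28  0.04] gap 0.485 ff 40.0 j6 -0.01
0.32 12.61 [0.5971 0.2244 0.0655] F [-0.2 -1.8  4.7] M [-0.18 -0.01  0.06] gap 0.48 ff 40.0 j6 -0.07
0.38 12.86 [0.5969 0.2248 0.0651] F [0.2 0.6 5.3] M [ 0.02 -0.18 -0.06] gap 0.485 ff 40.0 j6 -0.13
0.44 13.11 [0.595  0.2244 0.0634] F [ 0.2 -0.  -2. ] M [ 0.02  0.06 -0.02] gap 0.484 ff 40.0 j6 -0.19
test 13.36 [0.5951 0.2244 0.0616] F [-0.6 -0.2 -1.6] M [0.03 0.09 0.05] gap 0.485 ff 40.0 j6 -0.19
a 0.44
```

Run:
```python
from h import *
a=.51; X=[.5961,.2245]
arm.set_gripper(0,grip_force=55)
arm.movep([*X,.0615],down(a)); st('turn')
for z in (.059,.057,.055,.053,.0515,.0505,.0495,.0485,.0475):
    arm.move_straight([*X,z],vel=.03); s=st(z)
    if s['wrist_force'][2]>22: break
```

```text
turn 13.82 [0.5963 0.2245 0.0616] F [-0.4  1.4 -1.4] M [ 0.02  0.1  -0.02] gap 0.481 ff 55.0 j6 -0.26
0.059 14.07 [0.5963 0.2246 0.059 ] F [-0.2  0.4 -1.9] M [ 0.06 -0.03  0.  ] gap 0.483 ff 55.0 j6 -0.26
0.057 14.32 [0.5964 0.2246 0.0576] F [-2.7 -0.4  3.1] M [-0.01  0.24 -0.02] gap 0.478 ff 55.0 j6 -0.26
0.055 14.57 [0.5964 0.2246 0.0553] F [-1.  -0.5  4. ] M [0.02 0.21 0.01] gap 0.483 ff 55.0 j6 -0.26
0.053 14.82 [0.5964 0.2245 0.0534] F [-1.9  0.1  5.1] M [-0.07  0.27 -0.  ] gap 0.481 ff 55.0 j6 -0.26
0.0515 15.07 [0.5964 0.2246 0.052 ] F [-2.7  0.4  5.9] M [-0.02  0.28  0.04] gap 0.48 ff 55.0 j6 -0.26
0.0505 15.32 [0.5964 0.2246 0.052 ] F [-3.2  0.3  9.7] M [-0.19  0.57 -0.01] gap 0.485 ff 55.0 j6 -0.26
0.0495 15.57 [0.5964 0.2246 0.0519] F [-4.  -1.  14.8] M [-0.24  0.9  -0.06] gap 0.483 ff 55.0 j6 -0.26
0.0485 15.82 [0.5964 0.2246 0.0519] F [-5.2 -1.3 20.2] M [-0.4   1.23 -0.08] gap 0.482 ff 55.0 j6 -0.26
0.0475 16.07 [0.5964 0.2246 0.0519] F [-6.3 -1.8 25. ] M [-0.46  1.56  0.  ] gap 0.481 ff 55.0 j6 -0.26
```

The spring came up over the last 6–7 mm, then a hard stop at z = 0.0519. That is 13.9 mm below the pin contact, so the cartridge is seated. I'll ease the push a little, check, and hand in.

Run:
```python
from h import *
arm.move_straight([.5963,.2245,.0492],vel=.02); arm.sleep(.6); s=st('hold')
im,d,c,T=cam('wrist'); P=cloud(d,c,T); q=P[280:370,270:370].reshape(-1,3); q=q[(q[:,2]>.07)&(q[:,2]<.09)&(np.hypot(q[:,0]-.596,q[:,1]-.2245)<.026)]
m=q.mean(0); n=np.linalg.svd(q-m,full_matrices=False)[2][2]; print('top (expect .082)',np.median(q,0).round(4),len(q),'tilt',np.arccos(abs(n[2])))
ok=s['ee_pos'][2]<.0525 and s['wrist_force'][2]>10
if ok: print(arm.close_job()); st('end')
```

```text
hold 16.93 [0.5965 0.2246 0.0519] F [-4.  -0.7 16.9] M [-0.29  1.07 -0.01] gap 0.481 ff 55.0 j6 -0.26
top (expect .082) [0.5967 0.2253 0.0817] 7607 tilt 0.033289980858576276
the job is handed in; nothing more can be done
None
the job is handed in; nothing more can be done
```

The cartridge is home on the port with the keyway over the pin, the spring pressed and the gripper still holding it down (55 N grip, about 17 N push). I handed the job in at about 17 s; the hand-in returned no verdict, and I did not check the bystanders with a final picture.

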